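# Load the spectrometer's sample adapters

### The job

Four samples are due for the spectrometer: load each into the aluminium adapter made for its shape - the petri dish on the round pad, the test cassette on the rectangular pad, the vial in the short wide collar and the tube from the clear stand in the tall narrow collar. Each must sit right down in its adapter, between the pins or at the bottom of the collar, the right way up, and be let go; do not tip the dish, the vial or the tube over on the way.

Things in the scene. Friction and masses are not known exactly. Their poses are not given: they have to be found in the camera images.
- dish: Sample 1: covered petri dish, round, 62 mm across (58 mm over the lower wall that the fingers meet), 14 mm high (the part that can be gripped ends 12 mm up), clear with tan filling. Loose, lies flat on the worktop. Origin: centre of its underside, z up through the lid. It can be gripped across the rim in any direction.
- vial: Sample 2: glass serum vial with white crimp cap, 27 mm across, 64 mm high, pale green filling. Loose, stands upright on the worktop. Origin: centre of its underside, z up through the cap. Can be gripped anywhere up to 60 mm height.
- cassette: Sample 3: white flat test cassette 20 x 70 mm, 6 mm thick. Loose, lies flat, window up. Origin: centre of its underside, y along its length, z up. Grip it across its 20 mm width at the middle.
- tube: Sample 4: 15 ml conical tube with orange screw cap, 120 mm long; body 16 mm across, cap 21 mm across from 104 to 120 mm above the tip. Loose, stands upright in one hole of the clear tube stand, its tip 3 mm above the worktop. Origin: at the tip, z up through the cap. Grip it by the cap and lift it straight up, at least 80 mm, to leave the stand.
- tube_stand: Clear acrylic tube stand, 73 x 144 mm, 77 mm high, fixed; holds only the tube, in the hole at x = -14 mm, y = -26 mm of its frame. Origin: centre of its underside, y along its length. The white spectrometer behind the work is fixed and 0.33 m high; its front runs from about x = 0.64, y = 0.27 to x = 0.52, y = -0.13 m, its side straight back from there: carry things round in front of it.
- dish_adapter: Adapter for the dish: black round rubber pad 60 mm across between four tapered pins, on a fixed aluminium disc 94 mm across, 8 mm thick. Origin: centre of the disc's underside, z up. Pad top (dish rests here) 10 mm above the origin. Pins at 37 mm radius, 45, 135, 225, 315 deg from x, 7 mm thick, tapering to 3 mm in the last 5 mm, tops 19 mm above the origin; fingers have room along x and y.
- cassette_adapter: Adapter for the cassette: black rectangular rubber pad 22 x 70 mm (long in y) and six tapered pins, on a fixed aluminium disc 94 mm across, 8 mm thick. Origin: centre of the disc's underside, z up. Pad top 10 mm above the origin. Pins at (+-17.8, +-24) and (0, +-42.5) mm, 7 mm thick, tapering to 3 mm in the last 5 mm, tops 19 mm above the origin; finger room along x.
- vial_adapter: Adapter for the vial: short wide aluminium collar, 42 mm across outside, with a funnel mouth, upright on a fixed aluminium disc 94 mm across, 8 mm thick. Origin: centre of the disc's underside, z up. Bore 34 mm, widening over its top 10 mm to 44 mm at the mouth, 38 mm above the origin. Bore floor, on which the vial rests: 9.5 mm above the origin.
- tube_adapter: Adapter for the tube: tall narrow aluminium collar, 31 mm across outside, with a funnel mouth, upright on a fixed aluminium disc 94 mm across, 8 mm thick. Origin: centre of the disc's underside, z up. Bore 23 mm, widening over its top 10 mm to 34 mm at the mouth, 70 mm above the origin. Bore floor, on which the tube tip rests: 9.5 mm above the origin.

How it is judged (in metres and radians):
At the end, for the whole second after the job is handed in: Each sample rests in its own adapter, centred within 9 mm (tube tip 11 mm), down on pad or bore floor within 3 to 4 mm, right way up (dish and cassette within 0.1 rad, vial 0.2, tube 0.25), the cassette along its pad within 0.25 rad either way round; all at rest (horizontal distance between dish and dish_adapter below 0.009 m and z of dish in the frame of dish_adapter below 0.013 m and angle between each of dish, cassette's own z axis and vertical below 0.1 rad and linear speed of each of dish, vial, tube, cassette below 0.02 m/s and angular speed of each of dish, vial, tube, cassette below 0.2 rad/s and horizontal distance between vial and vial_adapter below 0.009 m and z of vial in the frame of vial_adapter below 0.0135 m and angle between vial's own z axis and vertical below 0.2 rad and horizontal distance between tube and tube_adapter below 0.011 m and z of tube in the frame of tube_adapter below 0.0135 m and angle between tube's own z axis and vertical below 0.25 rad and horizontal distance between cassette and cassette_adapter below 0.009 m and z of cassette in the frame of cassette_adapter below 0.013 m and angle between the y axis of cassette and the y axis of cassette_adapter, either way round below 0.25 rad); the robot touches nothing.
It fails at once if The dish is tipped over (more than about 45 degrees) (angle between dish's own z axis and vertical above 0.8 rad).
It fails at once if The vial is tipped over (more than about 45 degrees) (angle between vial's own z axis and vertical above 0.8 rad).
It fails at once if The tube is tipped over (more than about 45 degrees) (angle between tube's own z axis and vertical above 0.8 rad).
It also fails if it takes over 128 s, if anything falls off the work surface, if the arm or the gripper's body presses on something with over 40 N, if the wrist force passes 120 N, or if a joint passes its speed limit or range.

### The arm

A 6-joint arm with a two-finger parallel gripper is mounted at the origin on a cart in front of the work surface, level with it; the furniture and walls round the work are solid. World frame = base frame: x ahead of the robot, y to its left, z up, the work surface at z = 0. Lengths are in m, angles in degrees, forces in N, time in s.
With the tool pointing down it reaches from about 0.325 to 0.875 m from the base axis. Payload 4.4 kg.
Tool frame: the origin (TCP) lies at the very end of the fingers, on their centre line; the grasp point (between the pads) lies 19 mm behind it (ctrl.tcp_to_grasp is the distance from the TCP to the grasp point, in m); z points along the fingers, y is the line along which they close (so a half turn about z gives the same grasp; the last joint's range is limited). The gripper opens to 85 mm and grips with 20 to 120 N. Pads are 22 mm wide; open, the fingers measure 114 mm over their backs; the gripper's body (76 mm by 85 mm) begins 54 mm behind the grasp point. The pads swing forward as they close: fully open they stand 13 mm farther back than shut.
Start: joints at [-82.019, 11.837, 88.321, -0, 79.842, -8.623], TCP at [0.164, -0.551, 0.231] pointing down, gripper open.
Joint ranges: [-156.59, 156.59], [-49.26, 127.26], [12.9, 141.05], [-63.56, 243.56], [4.71, 150.69], [-161.64, 161.64]. Speed limits (degrees/s): [159.86, 159.86, 180, 180, 180, 180].

### API

Orientations are given as a 3x3 rotation matrix whose columns are the frame's x, y, z axes.
In Python, from plant import ctrl, imaging gives the robot as it stands. The module is installed in compiled form; this text tells all that it offers.
- The arm moves only by the tool drive_tool, never from a script. Its argument "rows" is a list of rows, each a list of 5 numbers: the finger opening in m, from 0 to 0.0854, then the shift along the world's x, y, z in m, then the turn about the world's z in degrees. A call has 1 to 10 rows; each row is the pose to reach, as a shift and turn from the pose commanded when the call began; what a row does not reach only later rows make up. A row lasts 1/10 s, in which the tool goes at most 50 mm and 8.59 degrees, less where a joint would pass 70% of its speed; a pose out of reach is approached as far as the arm can. A call with a gripper value outside its range is refused whole. The fingers move at their own pace and stop on an object; "squeeze" is the grip in N (left out, the last holds). Time passes only in rows, so rows that repeat a pose let the fingers close. It gives the time, the measured TCP pose, the force, the opening and the grip force at its end, in the units of the state.
- ctrl.get_state(): the state, without advancing time (a new reading comes with each control period).
- imaging.get_image(name): name is "scene" or "top"; returns a dict with "color" (420x560x3 uint8, red, green, blue), "range_z" (420x560 float32, m along the optical axis (not along the pixel's ray), 0 where there is no reading), "mtx" (3x3 intrinsics, pixels), "R" (3x3) and "t" (3): a world point X has camera coordinates R X + t. Camera axes: x right, y down, z forward; pixel columns grow to the right and rows downward; lengths in m; the calibration is good to about 2 mm. A picture is of the moment at which its call begins.
- ctrl.job_done(): hands the job in; it is judged then, once.
The state is a dict: "t": time; "q": joint angles; "qd": joint speeds; "effort": joint torques, N m; "tcp_pos": TCP position; "ee_rot": TCP orientation; "force": force on the tool from outside, world axes, zero at the start; "wrist_torque": the same for the moment, N m; "gripper_width": opening from 0.0 (shut) to 1.0 (fully open); "grip_force": force on a finger pad.
Only numpy, scipy, OpenCV 4.12 (cv2) and the standard library are available. Lean on these libraries where they do the work, as an engineer would, in place of code of your own. Each camera call takes 0.05 s, during which the arm holds its last target. There are 200 camera calls.

## Working session

There is one attempt and no reset: what is moved stays moved. The work goes in short steps, Python scripts to look and compute and a tool call to move; the robot and the scene stay as the last step left them, time stands still between calls to the robot, and variables do not carry over. Pictures are saved under pics/ and viewed, at most 14 in all, crops included, and the job is handed in when it is done.

Besides the shell and the picture viewer there is one more tool, called after "Request:" as name([rows], argument=value, ...), one row to a line, values as JSON. drive_tool: Moves the arm, as the interface text tells. Its arguments: {"type":"object","properties":{"rows":{"type":"array"},"squeeze":{"type":"number"}},"required":["rows"]}

```bash
mkdir -p pics
cat > h.py <<'E'
import numpy as np, cv2
from plant import ctrl, imaging
def snap(n,f=None):
    im=imaging.get_image(n)
    np.savez(f'{n}.npz',**im)
    if f: cv2.imwrite(f'pics/{f}.png',im['color'][:,:,::-1])
    return im
def load(n): return dict(np.load(f'{n}.npz'))
def world(im,u,v,z=None):
    """pixel -> world; by depth, or on plane z"""
    K,R,t=im['mtx'],im['R'],im['t']
    d=np.linalg.inv(K)@np.array([u,v,1.])
    c=-R.T@t; w=R.T@d
    s=im['range_z'][int(round(v)),int(round(u))] if z is None else (z-c[2])/w[2]
    return c+s*w
def cloud(im):
    v,u=np.indices(im['range_z'].shape); d=im['range_z']
    p=np.stack([u,v,np.ones_like(u)],-1)@np.linalg.inv(im['mtx']).T*d[...,None]
    return (p-im['t'])@im['R']
def crop(n,f,u0,v0,u1,v1,k):
    im=load(n)['color'][v0:v1,u0:u1,::-1]
    cv2.imwrite(f'pics/{f}.png',cv2.resize(im,None,fx=k,fy=k,interpolation=cv2.INTER_CUBIC))
E
python3 - <<'E'
from h import *
a=snap('scene','s0');b=snap('top','t0')
for i in(a,b): print(-i['R'].T@i['t'],i['R'][2],i['mtx'][0,0])
s=ctrl.get_state();print(s)
E
```

```text
[0.07944659 0.61432681 0.77765933] [ 0.40545444 -0.54477891 -0.7340454 ] 439.5650838399246
[0.40903325 0.06624084 1.32689207] [ 0.07581189 -0.02146509 -0.99689107] 521.4912762857022
{'t': 0.1, 'q': array([-8.20191156e+01,  1.18793114e+01,  8.83982765e+01, -3.09046109e-04,
        7.98439949e+01, -8.62066039e+00]), 'qd': array([-0.07643459, -0.09599863, -0.09805951,  0.02360072,  0.02329544,
        0.04789964]), 'effort': array([-7.14356156e-04, -3.84096408e+01, -2.92547804e+01, -2.77164954e-04,
        4.86057572e-03,  2.63262521e-06]), 'tcp_pos': array([ 0.16419644, -0.55031904,  0.23022869]), 'ee_rot': array([[ 9.58314645e-01,  2.85714808e-01, -2.99884761e-04],
       [ 2.85714794e-01, -9.58312393e-01,  2.10072860e-03],
       [ 3.12825987e-04, -2.09884050e-03, -9.99997749e-01]]), 'force': array([ 0.10379056, -0.20085964,  0.77696387]), 'wrist_torque': array([-0.01600342, -0.03251927, -0.04475569]), 'grip_force': 0.0, 'gripper_width': 1.0018990333354407}
```

View pics/s0.png

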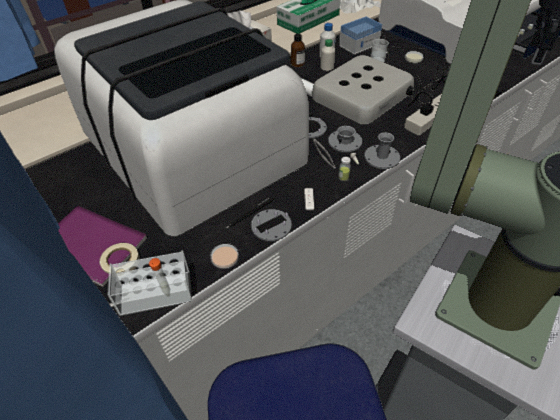

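View pics/t0.png

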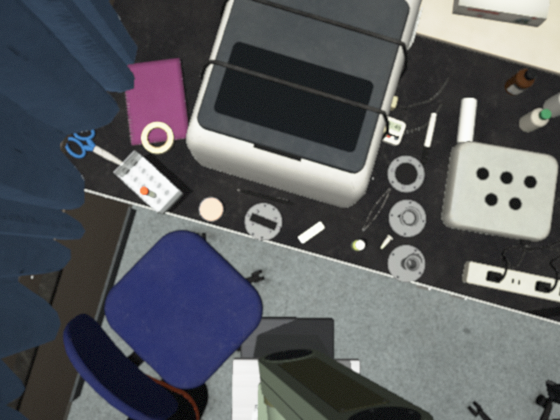

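The scene shows the stand with the tube at the left, then the dish, cassette adapter, cassette and vial, with three adapters to the right. In the top view: tube cap (145,190), dish (210,209), cassette adapter (264,221), cassette (312,232), vial (358,244), dish adapter (406,174), vial adapter (407,218), tube adapter (406,264).

Run:
```python
from h import *
crop('top','c1',100,140,300,290,4); crop('top','c2',280,140,480,290,4)
im=load('top')
P=cloud(im)
for n,u,v,z in [('cap',145,190,.123),('dish',210,209,.014),('cassad',264,221,.01),('cass',312,232,.006),('vial',358,244,.064),('dishad',406,174,.01),('vialad',407,218,.038),('tubead',406,264,.07)]:
    print(n,world(im,u,v,z).round(4),P[v,u].round(4))
```

```text
cap [0.5564 0.3599 0.123 ] [0.5567 0.3606 0.1201]
dish [0.524  0.2221 0.014 ] [0.5248 0.2232 0.0045]
cassad [0.4958 0.0857 0.01  ] [0.4958 0.0857 0.0096]
cass [ 0.4697 -0.0364  0.006 ] [ 0.4698 -0.0365  0.0052]
vial [ 0.4394 -0.1439  0.064 ] [ 0.4395 -0.1447  0.0593]
dishad [ 0.6214 -0.2761  0.01  ] [ 0.6208 -0.2752  0.0137]
vialad [ 0.5063 -0.2707  0.038 ] [ 0.5086 -0.2786  0.0077]
tubead [ 0.3925 -0.2593  0.07  ] [ 0.3923 -0.2624  0.0578]
```

View pics/c1.png

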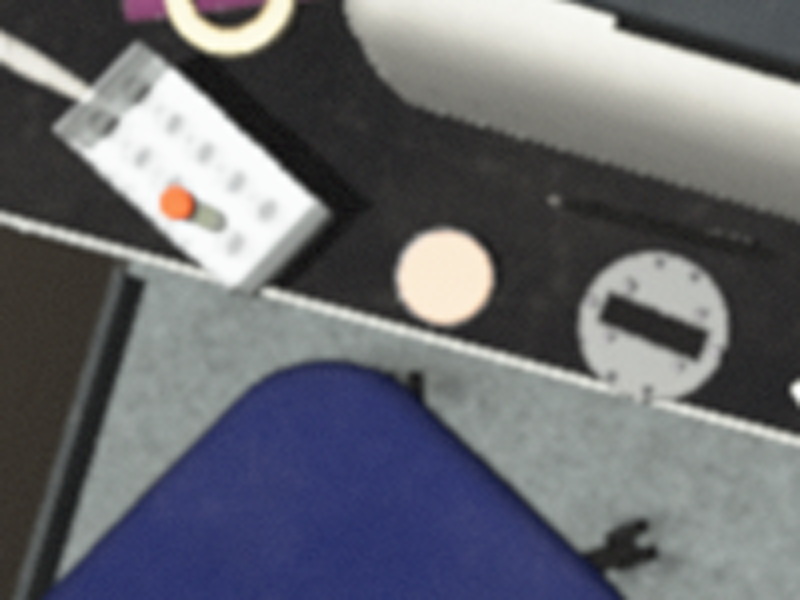

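View pics/c2.png

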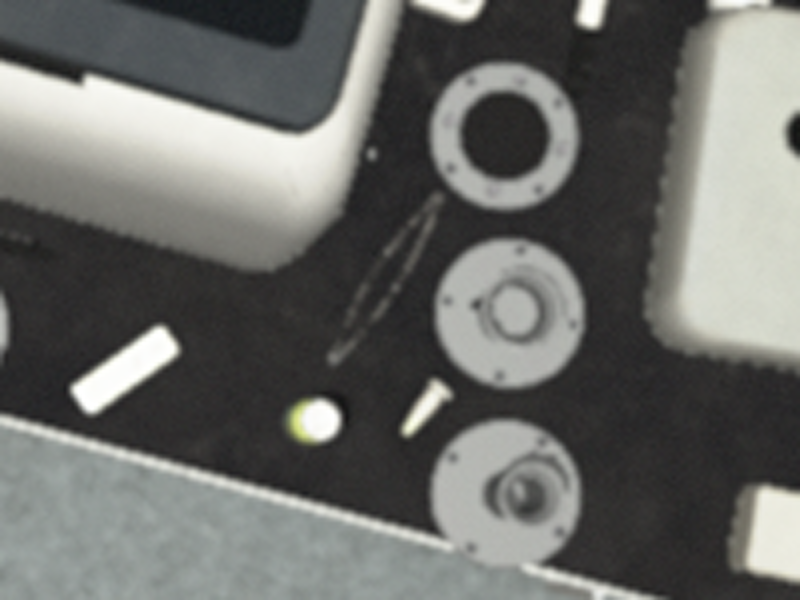

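The crops give clear outlines: dish centre (445,276.5), cap (177,203) and cassette adapter disc (653.5,326) in c1; cassette corners (164,324),(181,349),(92,415),(70,388), vial cap (320,420), discs at (504.5,136.5), (510,313) and (506,493) in c2.

Run:
```python
from h import *
im=load('top'); P=cloud(im)
def w(c,x,y,z): return world(im,(x+.5)/4-.5+(100 if c==1 else 280),(y+.5)/4-.5+140,z)
for n,c,x,y,z in [('dish',1,445,276.5,.013),('cap',1,177,203,.123),('cassad',1,653.5,326,.008),('vial',2,320,420,.064),('dishad',2,504.5,136.5,.008),('vialad',2,510,313,.008),('tubead',2,506,493,.008)]:
    print(n,w(c,x,y,z).round(4))
ang=lambda a,b:np.degrees(np.arctan2(*(b-a)[1::-1]))
q=[w(2,*p,.006) for p in[(164,324),(181,349),(92,415),(70,388)]]
print('cass',np.mean(q,0).round(4),[np.linalg.norm(q[i]-q[(i+1)%4]).round(4) for i in range(4)],ang(q[3],q[0]),ang(q[2],q[1]))
q=[w(1,*p,.01) for p in[(610,293),(708,330),(697,360),(600,321)]]
print('pad',np.mean(q,0).round(4),[np.linalg.norm(q[i]-q[(i+1)%4]).round(4) for i in range(4)],ang(q[0],q[1]),ang(q[3],q[2]))
# pins on dish adapter: angle of points 14-24 mm high near 37 mm radius, both cameras
for nm in('top','scene'):
    Q=cloud(load(nm)).reshape(-1,3)
    for n,c in[('dishad',w(2,504.5,136.5,.008)),('cassad',w(1,653.5,326,.008))]:
        d=Q-c; r=np.hypot(d[:,0],d[:,1]); m=(r<.049)&(Q[:,2]>.0135)&(Q[:,2]<.03)
        print(nm,n,[(int(np.degrees(np.arctan2(e[1],e[0]))),int(1e3*np.hypot(*e[:2])),int((e[2]+.008)*1e3)) for e in d[m]])
for n,a in [('box',(.58,-.42)),('vial',(.439,-.144)),('cap',(.556,.36))]:
    Q=P.reshape(-1,3); m=np.hypot(Q[:,0]-a[0],Q[:,1]-a[1])<(.03 if n=='box' else .02); print(n,np.percentile(Q[m,2],[50,98]))
```

```text
dish [0.5247 0.22   0.013 ]
cap [0.5554 0.3624 0.123 ]
cassad [0.4955 0.0882 0.008 ]
vial [ 0.4379 -0.1479  0.064 ]
dishad [ 0.6224 -0.276   0.008 ]
vialad [ 0.5089 -0.2789  0.008 ]
tubead [ 0.3945 -0.2757  0.008 ]
cass [ 0.4701 -0.0347  0.006 ] [np.float64(0.0192), np.float64(0.0705), np.float64(0.022), np.float64(0.0724)] -55.086360297596215 -52.8427866070762
pad [0.4954 0.0881 0.01  ] [np.float64(0.0663), np.float64(0.0202), np.float64(0.0661), np.float64(0.0188)] -109.94663492878959 -111.16148464440656
top dishad [(-6, 40, 13), (-9, 39, 17), (-11, 39, 19), (-5, 36, 16), (-8, 36, 20), (-13, 38, 16), (-6, 34, 15), (-11, 35, 13), (-32, 41, 14), (14, 32, 14), (-12, 32, 13), (52, 43, 14), (32, 31, 15), (1, 26, 13), (-35, 20, 14), (-41, 22, 14), (70, 39, 16), (-33, 16, 14), (75, 41, 16), (75, 39, 20), (73, 36, 16), (17, 11, 14), (79, 38, 19), (36, 10, 14), (4, 8, 13), (-67, 24, 14), (-75, 25, 13), (-84, 9, 15), (151, 1, 13), (-95, 35, 13), (-101, 32, 16), (-102, 34, 19), (-100, 36, 19), (-114, 21, 13), (-104, 35, 14), (119, 31, 16), (-140, 18, 13), (160, 26, 13), (171, 25, 13), (176, 2
[... 777 characters left out ...]
, 35, 18), (-106, 33, 16), (-107, 36, 15), (165, 36, 17), (171, 36, 15), (163, 37, 15), (169, 38, 13), (160, 39, 13)]
scene cassad [(-75, 31, 17), (-73, 27, 17), (-78, 27, 18), (-73, 27, 14), (-80, 26, 16), (-82, 28, 14), (-110, 41, 16), (-114, 42, 18), (-109, 39, 13), (-114, 40, 16), (-115, 42, 15), (-116, 39, 14), (-117, 41, 13), (33, 30, 18), (27, 28, 14), (36, 32, 16), (39, 29, 17), (-145, 27, 15), (-153, 30, 20), (39, 27, 14), (-149, 30, 14), (-151, 32, 15), (-156, 28, 14), (-154, 30, 13), (69, 43, 19), (66, 44, 14), (72, 42, 17), (72, 45, 16), (105, 31, 18), (107, 28, 15), (103, 34, 17), (105, 32, 15)]
box [0.06119451 0.06632821]
vial [0.03153459 0.06645041]
cap [0.07290976 0.1258854 ]
```

Request:
drive_tool([
  [0.05, 0.274, 0.403, -0.09, 0],
  [0.05, 0.274, 0.403, -0.09, 0],
  [0.05, 0.274, 0.403, -0.09, 0],
  [0.05, 0.274, 0.403, -0.09, 0],
  [0.05, 0.274, 0.403, -0.09, 0],
  [0.05, 0.274, 0.403, -0.09, 0],
  [0.05, 0.274, 0.403, -0.09, 0],
  [0.05, 0.274, 0.403, -0.09, 0],
  [0.05, 0.274, 0.403, -0.09, 0],
  [0.05, 0.274, 0.403, -0.09, 0],
], squeeze=30)

```text
t: 1.1
tcp_pos: [0.4388, -0.1458, 0.1407]
ee_rot: [[0.958, 0.286, -0.0], [0.286, -0.958, 0.0], [-0.0, -0.0, -1.0]]
force: [-0.2, 0.3, 0.1]
gripper_width: 0.585
grip_force: 0.0
```

Request:
drive_tool([
  [0.05, 0, 0, -0.03, 0],
  [0.05, 0, 0, -0.06, 0],
  [0.05, 0, 0, -0.09, 0],
  [0.05, 0, 0, -0.105, 0],
  [0.05, 0, 0, -0.105, 0],
  [0.0, 0, 0, -0.105, 0],
  [0.0, 0, 0, -0.105, 0],
  [0.0, 0, 0, -0.105, 0],
  [0.0, 0, 0, -0.105, 0],
  [0.0, 0, 0, -0.105, 0],
], squeeze=30)

```text
t: 2.1
tcp_pos: [0.4391, -0.1485, 0.0373]
ee_rot: [[0.958, 0.286, 0.002], [0.286, -0.958, -0.001], [0.001, 0.002, -1.0]]
force: [-0.5, 0.4, 3.3]
gripper_width: 0.302
grip_force: 29.9
```

Request:
drive_tool([
  [0.0, 0, 0, 0.02, 0],
  [0.0, 0, 0, 0.05, 0],
  [0.0, 0, 0, 0.08, 0],
  [0.0, 0.018, -0.033, 0.08, 0],
  [0.0, 0.036, -0.066, 0.08, 0],
  [0.0, 0.054, -0.1, 0.08, 0],
  [0.0, 0.071, -0.131, 0.08, 0],
  [0.0, 0.071, -0.131, 0.06, 0],
  [0.0, 0.071, -0.131, 0.06, 0],
  [0.0, 0.071, -0.131, 0.06, 0],
])

```text
t: 3.1
tcp_pos: [0.5082, -0.2781, 0.0954]
ee_rot: [[0.958, 0.286, -0.002], [0.286, -0.958, 0.002], [-0.002, -0.003, -1.0]]
force: [-0.4, -0.4, 0.5]
gripper_width: 0.304
grip_force: 29.8
```

Run:
```python
from h import *
im=snap('top'); 
crop('top','v1',360,180,460,280,5)
s=ctrl.get_state();print(s['tcp_pos'],s['gripper_width'],s['grip_force'])
c=world(im,407,218,.12)
# project expected adapter centre and vial cap top
for X in [(.509,-.279,.038),(.509,-.279,.124),(.509,-.279,.06)]:
    p=im['mtx']@(im['R']@np.array(X)+im['t']); print((p[:2]/p[2]-[360,180])*5)
b=snap('scene'); crop('scene','v2',300,90,400,190,5)
for X in [(.509,-.279,.038),(.509,-.279,.06)]:
    p=b['mtx']@(b['R']@np.array(X)+b['t']); print((p[:2]/p[2]-[300,90])*5)
```

```text
[ 0.50875693 -0.27822879  0.09617189] 0.3061469826378045 29.784902930259705
[251.49985493 184.77372038]
[300.60448842 171.17091748]
[263.43436752 181.46766124]
[230.18207417 201.79384145]
[233.95912473 168.7656218 ]
```

View pics/v2.png

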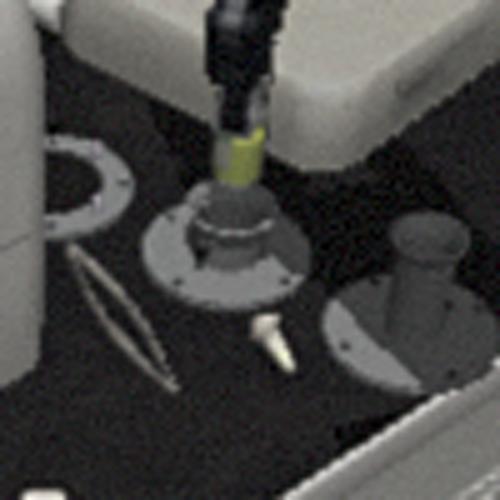

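The vial hangs centred over the short collar (about (235,185) against the mouth at (232,200)). Lowering it.

Request:
drive_tool([
  [0.0, 0, 0, -0.015, 0],
  [0.0, 0, 0, -0.03, 0],
  [0.0, 0, 0, -0.04, 0],
  [0.0, 0, 0, -0.048, 0],
  [0.0, 0, 0, -0.048, 0],
  [0.0, 0, 0, -0.048, 0],
])

```text
t: 3.8
tcp_pos: [0.5092, -0.2789, 0.0477]
ee_rot: [[0.958, 0.286, -0.0], [0.286, -0.958, 0.0], [-0.0, -0.0, -1.0]]
force: [-0.1, 0.2, -0.2]
gripper_width: 0.308
grip_force: 30.3
```

Request:
drive_tool([
  [0.05, 0, 0, 0, 0],
  [0.05, 0, 0, 0, 0],
  [0.05, 0, 0, 0, 0],
  [0.05, 0, 0, 0.03, 0],
  [0.05, 0, 0, 0.07, 0],
  [0.05, -0.03, 0, 0.11, 8],
  [0.05, -0.07, 0.02, 0.11, 16],
  [0.05, -0.1, 0.05, 0.11, 24],
  [0.05, -0.11, 0.09, 0.11, 32],
  [0.05, -0.11, 0.13, 0.11, 40],
])

```text
t: 4.8
tcp_pos: [0.3975, -0.148, 0.1583]
ee_rot: [[0.548, 0.836, 0.0], [0.836, -0.548, -0.0], [-0.0, 0.0, -1.0]]
force: [0.4, -0.4, 0.1]
gripper_width: 0.582
grip_force: 0.0
```

Request:
drive_tool([
  [0.05, 0, 0.035, 0, 8],
  [0.05, 0, 0.07, 0, 16],
  [0.05, 0, 0.1, 0, 24],
  [0.05, 0.01, 0.114, 0, 32],
  [0.05, 0.03, 0.114, -0.02, 40],
  [0.05, 0.05, 0.114, -0.05, 48],
  [0.05, 0.071, 0.114, -0.07, 56],
  [0.05, 0.071, 0.114, -0.09, 64],
  [0.05, 0.071, 0.114, -0.09, 69],
  [0.05, 0.071, 0.114, -0.09, 69],
])

```text
t: 5.8
tcp_pos: [0.4698, -0.0349, 0.0675]
ee_rot: [[-0.582, 0.813, -0.002], [0.813, 0.582, 0.0], [0.001, -0.001, -1.0]]
force: [-0.3, 0.1, -0.4]
gripper_width: 0.582
grip_force: 0.0
```

Run:
```python
from h import *
s=ctrl.get_state();print(s['tcp_pos'],np.degrees(np.arctan2(s['ee_rot'][1,1],s['ee_rot'][0,1])),s['gripper_width'])
im=snap('top'); snap('scene')
A=im['color'][180:280,280:440,::-1];B=load('scene')['color'][120:260,240:400,::-1]
cv2.imwrite('pics/w1.png',np.vstack([cv2.resize(A,(480,300)),cv2.resize(B,(343,300)) if 0 else cv2.resize(cv2.copyMakeBorder(B,0,0,0,64,0),(480,300))]))
```

```text
[ 0.46982371 -0.03485823  0.0675329 ] 35.59705184311953 0.5822435083373283
```

View pics/w1.png

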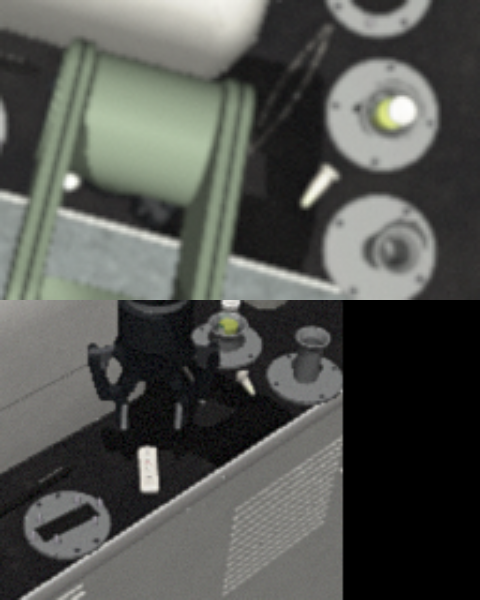

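The vial stands in its collar (top panel, ~(395,112)), and the gripper straddles the cassette (lower panel, (148,470)). Descending.

Request:
drive_tool([
  [0.045, 0, 0, -0.025, 0],
  [0.045, 0, 0, -0.045, 0],
  [0.045, 0, 0, -0.06, 0],
  [0.045, 0, 0, -0.065, 0],
  [0.045, 0, 0, -0.065, 0],
  [0.0, 0, 0, -0.065, 0],
  [0.0, 0, 0, -0.065, 0],
  [0.0, 0, 0, -0.065, 0],
  [0.0, 0, 0, -0.065, 0],
  [0.0, 0, 0, -0.065, 0],
])

```text
t: 6.9
tcp_pos: [0.4715, -0.0353, 0.0045]
ee_rot: [[-0.582, 0.813, 0.002], [0.813, 0.582, -0.001], [-0.002, 0.002, -1.0]]
force: [-0.9, 0.5, 7.0]
gripper_width: 0.203
grip_force: 30.1
```

Request:
drive_tool([
  [0.0, 0, 0, 0.02, 0],
  [0.0, -0.01, 0.0, 0.05, 0],
  [0.0, -0.01, 0.02, 0.06, -8],
  [0.0, -0.01, 0.04, 0.06, -16],
  [0.0, 0, 0.06, 0.06, -24],
  [0.0, 0.01, 0.085, 0.06, -32],
  [0.0, 0.02, 0.11, 0.06, -40],
  [0.0, 0.025, 0.123, 0.06, -48],
  [0.0, 0.025, 0.123, 0.06, -56.3],
  [0.0, 0.025, 0.123, 0.06, -56.3],
])

```text
t: 7.9
tcp_pos: [0.4953, 0.0885, 0.0632]
ee_rot: [[0.352, 0.936, -0.0], [0.936, -0.352, -0.0], [-0.0, -0.0, -1.0]]
force: [-0.0, 0.5, -0.4]
gripper_width: 0.199
grip_force: 29.3
```

Run:
```python
from h import *
s=ctrl.get_state();print(s['tcp_pos'],np.degrees(np.arctan2(s['ee_rot'][1,1],s['ee_rot'][0,1])),s['gripper_width'])
snap('scene'); crop('scene','ca',220,150,340,250,6)
```

```text
[0.49526021 0.08851916 0.06324516] -20.61857504413473 0.19879247017146764
```

View pics/ca.png

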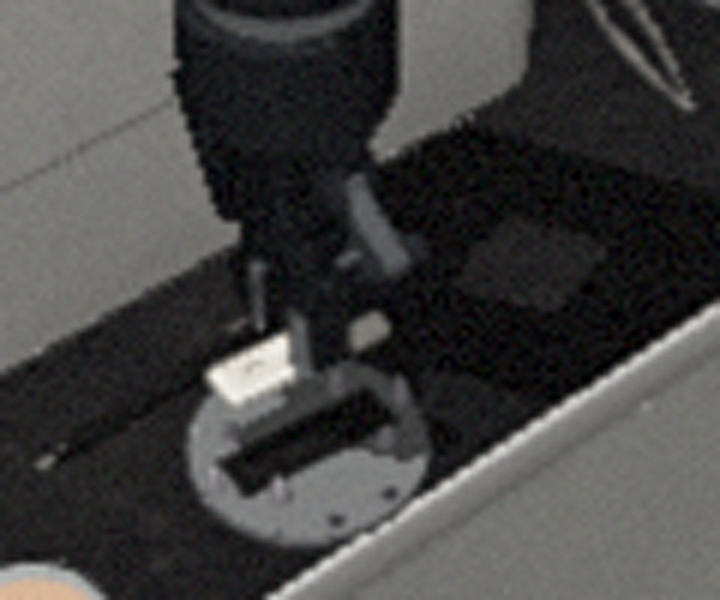

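The cassette is held parallel to its pad; its left end reads about (207..240, 372..403) and the right end ends near (390,325). Checking its centring along the length against the projection.

Run:
```python
from h import *
im=load('scene'); a=np.radians(69.4); y=np.array([np.cos(a),np.sin(a)]); x=np.array([y[1],-y[0]])
for z in(.0585,.0645):
  for sx,sy in[(-1,1),(1,1),(1,-1),(-1,-1)]:
    X=np.r_[np.array([.4953,.0885])+.010*sx*x+.035*sy*y,z]
    p=im['mtx']@(im['R']@X+im['t']); print(z,sx,sy,((p[:2]/p[2]-[220,150]+.5)*6-.5).round())
```

```text
0.0585 -1 1 [240. 409.]
0.0585 1 1 [211. 376.]
0.0585 1 -1 [368. 298.]
0.0585 -1 -1 [398. 329.]
0.0645 -1 1 [239. 398.]
0.0645 1 1 [210. 365.]
0.0645 1 -1 [368. 287.]
0.0645 -1 -1 [398. 318.]
```

Request:
drive_tool([
  [0.0, 0, 0, -0.015, 0],
  [0.0, 0, 0, -0.03, 0],
  [0.0, 0, 0, -0.04, 0],
  [0.0, 0, 0, -0.047, 0],
  [0.0, 0, 0, -0.0475, 0],
  [0.045, 0, 0, -0.0475, 0],
  [0.045, 0, 0, -0.0475, 0],
  [0.045, 0, 0, -0.0475, 0],
  [0.045, 0, 0, -0.02, 0],
  [0.045, 0, 0, 0.02, 0],
])

```text
t: 8.95
tcp_pos: [0.4927, 0.0879, 0.0819]
ee_rot: [[0.353, 0.935, -0.006], [0.936, -0.353, -0.0], [-0.002, -0.006, -1.0]]
force: [1.2, 0.4, -0.5]
gripper_width: 0.528
grip_force: 0.0
```

Request:
drive_tool([
  [0.0854, 0.0, 0.02, 0.03, -8],
  [0.0854, 0.0, 0.05, 0.03, -16],
  [0.0854, 0.01, 0.08, 0.03, -24],
  [0.0854, 0.02, 0.11, 0.03, -32],
  [0.0854, 0.029, 0.132, 0.02, -38.4],
  [0.0854, 0.029, 0.132, 0.0, -38.4],
  [0.0854, 0.029, 0.132, -0.03, -38.4],
  [0.0854, 0.029, 0.132, -0.04, -38.4],
  [0.0854, 0.029, 0.132, -0.04, -38.4],
  [0.0854, 0.029, 0.132, -0.04, -38.4],
])

```text
t: 9.95
tcp_pos: [0.5249, 0.22, 0.0441]
ee_rot: [[0.858, 0.513, 0.001], [0.513, -0.858, 0.0], [0.001, 0.0, -1.0]]
force: [0.4, -0.6, 0.4]
gripper_width: 0.999
grip_force: 0.0
```

Run:
```python
from h import *
s=ctrl.get_state();print(s['tcp_pos'],np.degrees(np.arctan2(s['ee_rot'][1,1],s['ee_rot'][0,1])),s['gripper_width'])
snap('scene'); crop('scene','di',180,180,320,280,5)
```

```text
[0.52491705 0.21997215 0.04410649] -59.107857148975654 0.999320560179548
```

View pics/di.png

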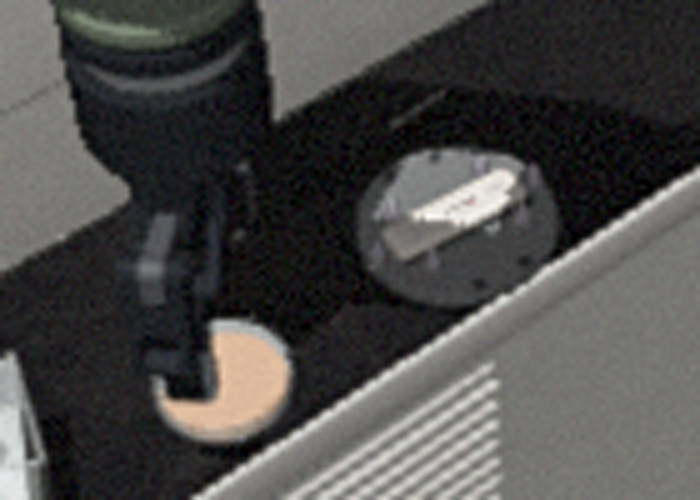

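The cassette lies between its pins (~(455,215)); the gripper is over the dish (~(225,380)). Lowering around the dish and closing.

Request:
drive_tool([
  [0.0854, 0, 0, -0.015, 0],
  [0.0854, 0, 0, -0.03, 0],
  [0.0854, 0, 0, -0.0405, 0],
  [0.0854, 0, 0, -0.0405, 0],
  [0.0, 0, 0, -0.0405, 0],
  [0.0, 0, 0, -0.0405, 0],
  [0.0, 0, 0, -0.0405, 0],
  [0.0, 0, 0, -0.0405, 0],
  [0.0, 0, 0, -0.0405, 0],
  [0.0, 0, 0, -0.0405, 0],
], squeeze=30)

```text
t: 11.0
tcp_pos: [0.5251, 0.2202, 0.0036]
ee_rot: [[0.858, 0.514, 0.002], [0.514, -0.858, 0.0], [0.002, 0.001, -1.0]]
force: [-0.5, 0.2, 3.6]
gripper_width: 0.65
grip_force: 32.2
```

Request:
drive_tool([
  [0.0, 0, 0, 0.01, 0],
  [0.0, 0, 0, 0.03, 0],
  [0.0, -0.01, -0.015, 0.06, 0],
  [0.0, -0.025, -0.045, 0.09, 0],
  [0.0, -0.04, -0.08, 0.12, 0],
  [0.0, -0.055, -0.12, 0.13, 0],
  [0.0, -0.072, -0.16, 0.13, 0],
  [0.0, -0.09, -0.2, 0.13, 0],
  [0.0, -0.105, -0.24, 0.13, 0],
  [0.0, -0.115, -0.27, 0.13, 0],
])

```text
t: 12.0
tcp_pos: [0.4076, -0.0516, 0.133]
ee_rot: [[0.858, 0.513, -0.0], [0.513, -0.858, -0.0], [-0.001, 0.0, -1.0]]
force: [0.6, 0.4, -1.1]
gripper_width: 0.662
grip_force: 32.0
```

Request:
drive_tool([
  [0.0, 0.0, -0.04, 0, 0],
  [0.0, 0.0, -0.08, 0, 0],
  [0.0, 0.0, -0.12, 0, 0],
  [0.0, 0.005, -0.16, 0, 0],
  [0.0, 0.025, -0.195, 0, 0],
  [0.0, 0.06, -0.215, 0, 0],
  [0.0, 0.1, -0.225, 0, 0],
  [0.0, 0.14, -0.226, 0, 0],
  [0.0, 0.18, -0.226, 0, 0],
  [0.0, 0.212, -0.226, -0.01, 0],
])

```text
t: 13.0
tcp_pos: [0.6241, -0.2765, 0.1245]
ee_rot: [[0.858, 0.514, 0.003], [0.514, -0.858, -0.002], [0.002, 0.003, -1.0]]
force: [-0.6, -0.5, 0.6]
gripper_width: 0.66
grip_force: 32.0
```

Request:
drive_tool([
  [0.0, 0.0, 0.0, -0.03, 0],
  [0.0, 0.0, 0, -0.05, 0],
  [0.0, 0.0, 0, -0.07, 0],
  [0.0, 0.0, 0, -0.07, 0],
])

```text
t: 13.4
tcp_pos: [0.6181, -0.274, 0.0485]
ee_rot: [[0.858, 0.514, -0.008], [0.514, -0.858, 0.005], [-0.004, -0.008, -1.0]]
force: [-0.4, -0.0, 1.0]
gripper_width: 0.657
grip_force: 32.0
```

Run:
```python
from h import *
s=ctrl.get_state();print(s['tcp_pos'],np.degrees(np.arctan2(s['ee_rot'][1,1],s['ee_rot'][0,1])),s['gripper_width'],s['grip_force'])
im=snap('scene'); crop('scene','da',270,80,390,180,6)
for r,z in((0,.055),(.031,.055),(.037,.019)):
  for k in range(4 if r else 1):
    a=np.radians((0 if r<.035 else -14)+90*k); X=[.6227+r*np.cos(a),-.276+r*np.sin(a),z]
    p=im['mtx']@(im['R']@X+im['t']); print(r,z,((p[:2]/p[2]-[270,80]+.5)*6-.5).round())
```

```text
[ 0.61809041 -0.27398656  0.04854765] -59.0904921004291 0.6568703438110576 32.03124940395355
0 0.055 [246. 195.]
0.031 0.055 [191. 174.]
0.031 0.055 [210. 228.]
0.031 0.055 [303. 217.]
0.031 0.055 [282. 164.]
0.037 0.019 [192. 225.]
0.037 0.019 [187. 290.]
0.037 0.019 [298. 294.]
0.037 0.019 [300. 228.]
```

View pics/da.png

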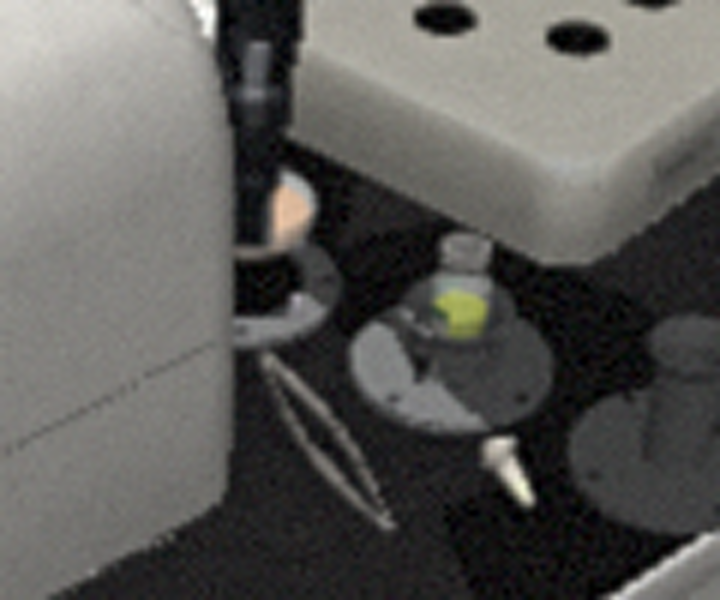

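The dish is held level over the round pad (right edge at (316,205), predicted ~312); the vial stands in its collar. Lowering.

Request:
drive_tool([
  [0.0, 0, 0, 0, 0],
  [0.0, 0, 0, -0.01, 0],
  [0.0, 0, 0, -0.02, 0],
  [0.0, 0, 0, -0.03, 0],
  [0.0, 0, 0, -0.036, 0],
  [0.0, 0, 0, -0.039, 0],
  [0.0, 0, 0, -0.039, 0],
])

```text
t: 14.15
tcp_pos: [0.6212, -0.2759, 0.0137]
ee_rot: [[0.858, 0.514, -0.0], [0.514, -0.858, 0.0], [-0.0, -0.0, -1.0]]
force: [0.0, -0.4, -0.5]
gripper_width: 0.655
grip_force: 32.0
```

Request:
drive_tool([
  [0.0854, 0, 0, 0, 0],
  [0.0854, 0, 0, 0, 0],
  [0.0854, 0, 0, 0, 0],
  [0.0854, 0, 0, 0, 0],
  [0.0854, 0, 0, 0.02, 0],
  [0.0854, 0, 0, 0.05, 0],
  [0.0854, 0, 0, 0.09, 0],
  [0.0854, -0.02, 0, 0.13, 0],
  [0.0854, -0.06, 0, 0.16, 0],
  [0.0854, -0.1, 0, 0.18, 0],
])

```text
t: 15.15
tcp_pos: [0.5218, -0.2768, 0.1971]
ee_rot: [[0.857, 0.514, 0.004], [0.515, -0.857, -0.003], [0.002, 0.005, -1.0]]
force: [-0.1, 0.0, 1.2]
gripper_width: 0.998
grip_force: 0.0
```

Request:
drive_tool([
  [0.06, -0.05, 0, 0.02, 0],
  [0.06, -0.09, 0.02, 0.02, 0],
  [0.06, -0.11, 0.06, 0.02, 0],
  [0.06, -0.11, 0.11, 0.02, 0],
  [0.06, -0.11, 0.16, 0.02, 0],
  [0.06, -0.11, 0.21, 0.02, 0],
  [0.06, -0.1, 0.26, 0.02, 0],
  [0.06, -0.09, 0.3, 0.02, 0],
  [0.06, -0.08, 0.34, 0.02, 0],
  [0.06, -0.07, 0.38, 0.02, 0],
])

```text
t: 16.15
tcp_pos: [0.4514, 0.1058, 0.2142]
ee_rot: [[0.858, 0.514, 0.001], [0.514, -0.858, -0.0], [0.001, 0.001, -1.0]]
force: [0.9, -0.6, -0.1]
gripper_width: 0.703
grip_force: 0.0
```

Run:
```python
from h import *
s=ctrl.get_state();print(s['t'],s['tcp_pos'],s['gripper_width'],s['force'])
im=snap('top'); snap('scene')
A=im['color'][150:250,360:460,::-1]; B=im['color'][150:250,100:230,::-1]
C=load('scene')['color'][80:180,290:400,::-1]
cv2.imwrite('pics/p1.png',np.hstack([cv2.resize(A,(400,400)),cv2.resize(C,(400,400))]))
# tube cap by colour in the new top picture
hsv=cv2.cvtColor(im['color'],cv2.COLOR_RGB2HSV); m=cv2.inRange(hsv,(4,140,110),(16,255,255)); m[:,:120]=0;m[:,180:]=0
v,u=np.nonzero(m); print(len(u),u.mean(),v.mean(),world(im,u.mean(),v.mean(),.122))
hs=load('scene'); m=cv2.inRange(cv2.cvtColor(hs['color'],cv2.COLOR_RGB2HSV),(2,140,90),(16,255,255)); m[:,:130]=0;m[:,180:]=0;m[:240]=0;m[285:]=0
v,u=np.nonzero(m); print(len(u), world(hs,u.mean(),v.mean(),.116) if len(u) else '')
```

```text
16.15 [0.45141554 0.10584889 0.21420913] 0.7025479087353532 [ 0.85203498 -0.55683801 -0.14290748]
41 144.0487804878049 190.390243902439 [0.5555358  0.36228798 0.122     ]
105 [0.55627954 0.36553982 0.116     ]
```

View pics/p1.png

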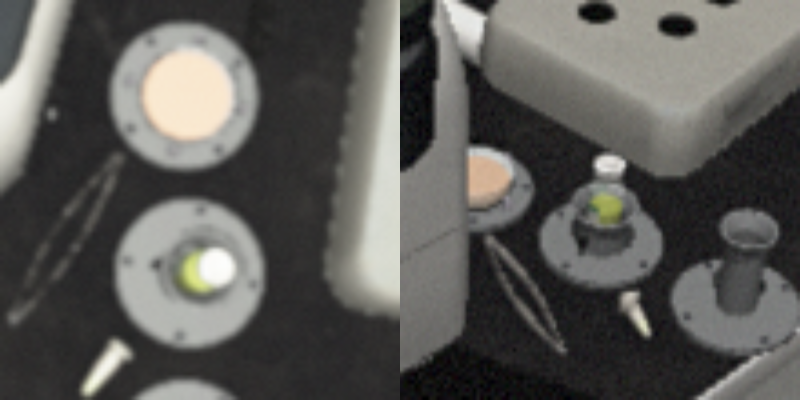

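The dish sits on its pad, concentric with the disc (187,95), and the vial in its collar. Going to the tube at (0.5555, 0.363).

Request:
drive_tool([
  [0.05, 0.015, 0.035, 0, 0],
  [0.05, 0.03, 0.07, 0, 0],
  [0.05, 0.045, 0.11, 0, 0],
  [0.05, 0.06, 0.15, 0, 0],
  [0.05, 0.075, 0.19, 0, 0],
  [0.05, 0.09, 0.225, 0, 0],
  [0.05, 0.104, 0.259, 0, 0],
  [0.05, 0.104, 0.259, -0.02, 0],
  [0.05, 0.104, 0.259, -0.05, 0],
  [0.05, 0.104, 0.259, -0.05, 0],
])

```text
t: 17.25
tcp_pos: [0.5523, 0.3606, 0.1583]
ee_rot: [[0.858, 0.513, -0.01], [0.513, -0.858, -0.005], [-0.011, -0.001, -1.0]]
force: [-1.2, -0.2, -0.2]
gripper_width: 0.586
grip_force: 0.0
```

Request:
drive_tool([
  [0.05, 0, 0, -0.02, 0],
  [0.05, 0, 0, -0.04, 0],
  [0.05, 0, 0, -0.06, 0],
  [0.05, 0, 0, -0.065, 0],
  [0.05, 0, 0, -0.065, 0],
  [0.0, 0, 0, -0.065, 0],
  [0.0, 0, 0, -0.065, 0],
  [0.0, 0, 0, -0.065, 0],
  [0.0, 0, 0, -0.065, 0],
  [0.0, 0, 0, -0.065, 0],
], squeeze=40)

```text
t: 18.25
tcp_pos: [0.5565, 0.3635, 0.1006]
ee_rot: [[0.858, 0.514, 0.003], [0.514, -0.858, 0.001], [0.003, 0.001, -1.0]]
force: [-0.1, -0.0, 5.2]
gripper_width: 0.222
grip_force: 39.3
```

Request:
drive_tool([
  [0.0, 0, 0, 0.01, 0],
  [0.0, 0, 0, 0.03, 0],
  [0.0, 0, 0, 0.055, 0],
  [0.0, 0, 0, 0.08, 0],
  [0.0, 0, 0, 0.1, 0],
  [0.0, 0, 0, 0.11, 0],
  [0.0, -0.01, -0.02, 0.11, 0],
  [0.0, -0.025, -0.05, 0.11, 0],
  [0.0, -0.04, -0.09, 0.11, 0],
  [0.0, -0.055, -0.13, 0.11, 0],
])

```text
t: 19.25
tcp_pos: [0.4988, 0.2319, 0.2078]
ee_rot: [[0.857, 0.515, -0.002], [0.515, -0.857, -0.001], [-0.002, -0.0, -1.0]]
force: [0.5, 0.7, -0.5]
gripper_width: 0.224
grip_force: 39.1
```

Request:
drive_tool([
  [0.0, -0.014, -0.04, 0, 0],
  [0.0, -0.028, -0.08, 0, 0],
  [0.0, -0.042, -0.12, 0, 0],
  [0.0, -0.056, -0.16, 0, 0],
  [0.0, -0.07, -0.2, 0, 0],
  [0.0, -0.084, -0.24, 0, 0],
  [0.0, -0.094, -0.28, 0, 0],
  [0.0, -0.102, -0.32, 0, 0],
  [0.0, -0.106, -0.36, 0, 0],
  [0.0, -0.106, -0.4, 0, 0],
])

```text
t: 20.25
tcp_pos: [0.393, -0.168, 0.2083]
ee_rot: [[0.858, 0.513, -0.001], [0.513, -0.858, 0.001], [-0.0, -0.001, -1.0]]
force: [0.2, -0.0, -0.7]
gripper_width: 0.224
grip_force: 39.1
```

Request:
drive_tool([
  [0.0, 0, -0.035, 0, 0],
  [0.0, 0, -0.065, 0, 0],
  [0.0, 0, -0.09, 0, 0],
  [0.0, 0, -0.105, 0, 0],
  [0.0, 0, -0.109, 0, 0],
  [0.0, 0, -0.109, 0, 0],
  [0.0, 0, -0.109, 0, 0],
])

```text
t: 20.95
tcp_pos: [0.3942, -0.2748, 0.2085]
ee_rot: [[0.858, 0.514, -0.001], [0.514, -0.858, 0.001], [0.0, -0.001, -1.0]]
force: [0.4, -0.6, 0.0]
gripper_width: 0.227
grip_force: 39.1
```

Run:
```python
from h import *
s=ctrl.get_state();print(s['t'],s['tcp_pos'],s['gripper_width'],s['grip_force'])
im=snap('scene'); crop('scene','tu',330,80,430,180,6)
x,y,z=s['tcp_pos']
for X in [(x,y,z-.095),(x,y,z+.009),(.3945,-.2757,.07)]:
    p=im['mtx']@(im['R']@np.array(X)+im['t']); print(((p[:2]/p[2]-[330,80]+.5)*6-.5).round())
```

```text
20.95 [ 0.39419141 -0.27475464  0.20846505] 0.22682097737021997 39.14681017398834
[352. 257.]
[395.  36.]
[335. 340.]
```

View pics/tu.png

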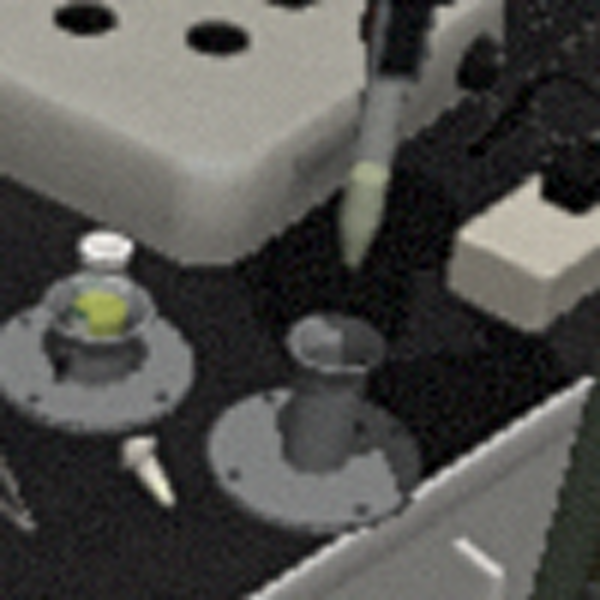

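The tube hangs upright, tip at (353,268) as predicted, over the tall collar's mouth (335,342). Lowering.

Request:
drive_tool([
  [0.0, 0, 0, -0.02, 0],
  [0.0, 0, 0, -0.035, 0],
  [0.0, 0, 0, -0.05, 0],
  [0.0, 0, 0, -0.065, 0],
  [0.0, 0, 0, -0.08, 0],
  [0.0, 0, 0, -0.09, 0],
  [0.0, 0, 0, -0.097, 0],
  [0.0, 0, 0, -0.1, 0],
  [0.0, 0, 0, -0.1, 0],
])

```text
t: 21.9
tcp_pos: [0.3943, -0.2758, 0.1087]
ee_rot: [[0.858, 0.514, -0.0], [0.514, -0.858, 0.0], [-0.0, -0.0, -1.0]]
force: [-0.5, -0.4, -0.7]
gripper_width: 0.224
grip_force: 39.1
```

Release, wait, then rise straight up.

Request:
drive_tool([
  [0.05, 0, 0, 0, 0],
  [0.05, 0, 0, 0, 0],
  [0.05, 0, 0, 0, 0],
  [0.05, 0, 0, 0, 0],
  [0.05, 0, 0, 0.02, 0],
  [0.05, 0, 0, 0.05, 0],
  [0.05, 0, 0, 0.09, 0],
  [0.05, 0, 0, 0.12, 0],
  [0.05, 0, 0.03, 0.14, 0],
  [0.05, 0, 0.07, 0.14, 0],
])

```text
t: 22.9
tcp_pos: [0.3964, -0.2081, 0.2531]
ee_rot: [[0.86, 0.511, 0.007], [0.511, -0.86, -0.006], [0.003, 0.008, -1.0]]
force: [0.8, -0.3, 0.2]
gripper_width: 0.587
grip_force: 0.0
```

Request:
drive_tool([
  [0.05, 0, 0.05, 0, 0],
  [0.05, 0, 0.1, 0, 0],
  [0.05, 0, 0.15, 0, 0],
  [0.05, 0, 0.2, 0, 0],
  [0.05, 0, 0.25, 0, 0],
  [0.05, 0, 0.25, 0, 0],
  [0.05, 0, 0.25, 0, 0],
])

```text
t: 23.6
tcp_pos: [0.3941, 0.045, 0.2489]
ee_rot: [[0.856, 0.517, 0.0], [0.517, -0.856, -0.001], [-0.0, 0.001, -1.0]]
force: [0.8, -0.0, 0.4]
gripper_width: 0.587
grip_force: 0.0
```

Run:
```python
from h import *
s=ctrl.get_state();print(s['t'],s['tcp_pos'],s['qd'].round(2))
im=snap('top'); b=snap('scene')
A=im['color'][150:290,320:460,::-1]; B=b['color'][90:240,240:420,::-1]
cv2.imwrite('pics/f1.png',np.hstack([cv2.resize(A,(400,400)),cv2.resize(B,(400,333)) if 0 else cv2.resize(B,(400,400))]))
P=np.vstack([cloud(im).reshape(-1,3),cloud(b).reshape(-1,3)])
for n,x,y,r in[('dish',.6224,-.276,.025),('cass',.4955,.088,.008),('vial',.509,-.279,.009),('tube',.3945,-.2757,.008)]:
    m=np.hypot(P[:,0]-x,P[:,1]-y)<r; print(n,m.sum(),np.percentile(P[m,2],[20,50,80,97]).round(4))
```

```text
23.6 [0.39410888 0.04503039 0.24892189] [-3.84  0.46 -0.19 -0.3  -0.12 -0.14]
dish 373 [0.0197 0.0218 0.0241 0.0267]
cass 61 [0.0123 0.0137 0.0154 0.0184]
vial 77 [0.0676 0.0711 0.0731 0.0755]
tube 30 [-0.8011  0.1244  0.1273  0.129 ]
```

View pics/f1.png

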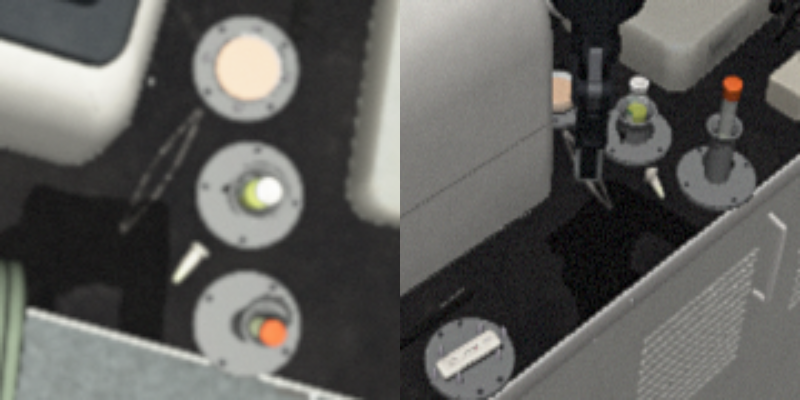

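All four are seated: dish on its pad (248,68), vial and tube upright in their collars (265,190) and (272,332), and cassette between its pins (470,355). The measured tops match the expected heights.

```bash
python3 -c "
from plant import ctrl
print(ctrl.job_done())"
```

```text
the job is handed in; nothing more can be done
None
```

I loaded all four samples into their adapters, let them go and handed the job in at about 24 s; the final pictures show each one seated and upright, but the hand-in returned no verdict.

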